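# Lock a weld coupon into the tilting fixture and hold it at the preset angle

## Robot

A 6-joint arm with a two-finger parallel gripper is mounted at the origin on a cart in front of the work surface, level with it; the furniture and walls round the work are solid. World frame = base frame: x ahead of the robot, y to its left, z up, the work surface at z = 0. Lengths are in m, angles in rad, forces in N, time in s.
With the tool pointing down it reaches from about 0.3 to 0.825 m from the base axis. Payload 5.4 kg.
Tool frame: the origin (TCP) lies at the very end of the fingers, on their centre line; the grasp point (between the pads) lies 19 mm behind it; z points along the fingers, y is the line along which they close (so a half turn about z gives the same grasp; the last joint's range is limited). The gripper opens to 92 mm and grips with 3 to 60 N. Pads are 20 mm wide; open, the fingers measure 128 mm over their backs; the gripper's body (75 mm by 189 mm) begins 69 mm behind the grasp point.
Start: joints at [1.078, 0.158, 1.597, -0, 1.386, -0.21], TCP at [0.16, 0.552, 0.215] pointing down, gripper open.
Joint ranges: [-2.91, 2.91], [-0.94, 2.29], [0.18, 2.7], [-1.29, 4.43], [0.17, 2.64], [-3, 3]. Speed limits (rad/s): [2.57, 2.57, 3.14, 3.14, 3.14, 3.14].

## Interface

Orientations are given as a rotation vector (axis times angle).
In Python, from workcell import bot gives the robot as it stands. Calls block until the motion is done:
- bot.goto(position, orientation): joint-space move of the TCP to a pose.
- bot.line_to(position, rot=None, max_speed=0.15): straight line of the TCP; rot=None keeps the orientation; max_speed is the mean speed in m/s.
- bot.set_joints(angles): joint-space move.
- bot.set_gripper(opening, newtons=None): opening from 0.0 (shut) to 1.0 (fully open); newtons is the grip in N (None keeps the last); returns when the fingers have stopped.
- bot.hold(seconds).
- bot.inverse_kinematics(position, orientation): joint angles nearest the present ones, or None.
- bot.read_camera(name): name is "scene" or "top"; returns a dict with "pixels" (400x640x3 uint8, blue, green, red), "fx", "fy", "cx", "cy" (pixels), "R" (3x3) and "t" (3): a world point X has camera coordinates R X + t. Camera axes: x right, y down, z forward; pixel columns grow to the right and rows downward; lengths in m; the calibration is good to about 2 mm. A picture is of the moment at which its call begins. There is no depth.
A pose or a line that the arm cannot do raises bot.MotionError and nothing moves.
- bot.job_done(): hands the job in; it is judged then, once.
Readings, each from a call of its own:
- bot.current_clock(): time.
- bot.current_joints(): joint angles.
- bot.current_joint_vel(): joint speeds.
- bot.current_effort(): joint torques, N m.
- bot.current_ee_pos(): TCP position.
- bot.current_tool_rot(): TCP orientation.
- bot.current_contact_force(): force on the tool from outside, world axes, zero at the start.
- bot.current_ft_torque(): the same for the moment, N m.
- bot.current_opening(): opening from 0.0 (shut) to 1.0 (fully open).
- bot.current_grip_force(): force on a finger pad.
Only numpy, scipy, OpenCV 4.12 (cv2) and the standard library are available. Lean on these libraries where they do the work, as an engineer would, in place of code of your own. Each camera call takes 0.05 s, during which the arm holds its last target. There are 200 camera calls.

## Task

Lay the loose weld coupon flat in the pocket of the tilting fixture and swing the keeper lever fully shut over it. Then raise the hinged leaf by its bow handle until it stands at the same angle as the preset pointer, and finish while holding it there by the handle, because it falls back if let go. Do not shift the pointer, and leave the other things on the bench where they are.

Things in the scene. Friction and masses are not known exactly. Their poses are not given: they have to be found in the camera images.
- coupon_center (a point): Centre (half-way up) of the weld coupon: dark steel plate 70 x 60 x 10 mm with a low weld bead (2 mm) on top, 0.17 to 0.33 kg, lying flat and loose on the table. x runs along its 70 mm length, y along its 60 mm width, z up. Grasp it across the 60 mm width; a half turn makes no difference.
- coupon: The same coupon as a  origin at the centre of its underside, axes as above.
- pocket (a point): Centre of the pocket floor on the leaf's face, 34 mm above the table while flat. Leaf axes: x along the hinge line (away from the robot at yaw 0), y from hinge to handle, z out of the face. Pocket 74 (x) by 64 mm (y) between four L-shaped corner stops 10 mm high with flared tops; gaps of 48 mm in the x-long sides and 38 mm in the others. A seated coupon: 70 mm along x, centre 5 mm up.
- lever (a joint): Keeper lever; its axis stands on the leaf 62 mm along +x from the pocket centre. 0 to 0.3 at the start: open, arm along the leaf's +y; 1.57 fully shut (end stop): arm along -x, over the coupon. Positive is counter-clockwise from above. Stays where it is left; about 1.5 N at the pin swings it. The arm (14 mm wide) passes 13 to 19 mm above the pocket floor.
- lever_pin (a point): Point 8 mm below the top of the lever's upright round pin (12 mm diameter, from 19 to 48 mm above the pocket floor; this point is 40 mm above it), 45 mm from the lever's axis. Pinch it or push it sideways.
- leaf (a joint): Hinged leaf (flat grey steel plate 130 x 100 mm): 0 lying flat, grows as its handle side is raised, end stop at 1.35 rad. Swings freely: leaf, handle, lever and coupon weigh about 0.8 kg together and it falls back to 0 when let go (about 4 N upward at the handle carries it).
- leaf_hinge (a point): Point on the leaf's hinge axis, 30 mm above the table, 65 mm from the pocket centre along the leaf's -y (and 4 mm below its face). Axes as for the pocket: hinge axis along x, turning with the leaf.
- handle: Round grip sleeve of the bow handle at the leaf's free edge: origin at its middle; 14 mm diameter, 76 mm long along the leaf's x, between two side arms; it turns easily on its bar, so fingers can keep their direction as the leaf swings. 155 mm from the hinge axis along the leaf's y and 15 mm along z (45 mm above the table while flat). Over 30 mm free between it and the leaf; only table below.
- index_pin (a point): Tip of the small steel index pin that sticks out of the leaf's front edge, at 106 mm from the hinge axis and level with it; its axes are the leaf's.
- pointer (a joint): Preset steel pointer on the graduated arc at the fixture's robot-side end, 100 mm along -x from the pocket centre, turning about the leaf's hinge line: same zero and sense as the leaf joint (0 level, grows upward), preset between 0.5 and 0.95 rad; arc ticks every 15 degrees. When both values are equal the index pin stands level with the pointer's middle line.
- pointer_tip (a point): Tip end of the pointer, 100 mm from the hinge line; its y axis runs along the pointer, outwards. The arc's top is 130 mm above the table.
- flat_bar: Bystander: flat bar off-cut 20 x 170 x 8 mm; origin at the centre of its underside.
- pipe_ring: Bystander: pipe off-cut, 48 mm diameter, 34 mm high, standing; origin at the centre of its underside.
- hex_nut: Bystander: hex nut 24 x 27 x 14 mm; origin at the centre of its underside.
- pole_foot (a point): Foot of the pole of the fixed steel pole stand (37 mm diameter) bolted to the table behind the work, 0.52 m tall. Its clamp and a big slanting pipe fill the space from 90 mm nearer the robot to 130 mm beyond the pole, from 80 mm right to 300 mm left (+y) of it, upwards of 0.32 m above the table: keep the arm out of there, also on its first move from the left.
Things that resemble listed ones, but are neither listed nor needed, are in the scene too. There is more than one size of the coupon; the job needs the larger.

How it is judged:
On the way, in this order (a step that is already met when the one before it is completed fails the run):
1. the coupon lies flat in the pocket, let go (x of coupon_center in the frame of pocket between -0.005 and 0.005 m and y of coupon_center in the frame of pocket between -0.005 and 0.005 m and z of coupon_center in the frame of pocket between 0.002 and 0.008 m and angle between the x axis of coupon_center and the x axis of pocket, either way round below 0.12 rad and angle between the z axis of coupon_center and the z axis of pocket, either way round below 0.06 rad and contact force between the fingers and coupon below 0.3 N), for 0.2 s.
2. the lever is swung shut over the coupon while the leaf still lies flat (x of coupon_center in the frame of pocket between -0.005 and 0.005 m and y of coupon_center in the frame of pocket between -0.005 and 0.005 m and z of coupon_center in the frame of pocket between 0.002 and 0.008 m and angle between the x axis of coupon_center and the x axis of pocket, either way round below 0.12 rad and angle between the z axis of coupon_center and the z axis of pocket, either way round below 0.06 rad and value of joint lever above 1.35 rad and value of joint leaf below 0.25 rad), for 0.2 s.
At the end, for the whole second after the job is handed in: The coupon is seated in the pocket (within 5 mm and flat), the lever is shut (over 1.35 rad), the leaf stands still within 0.07 rad (4 degrees) of the pointer's angle, and the fingers hold it by the handle (over 1 N) (x of coupon_center in the frame of pocket between -0.005 and 0.005 m and y of coupon_center in the frame of pocket between -0.005 and 0.005 m and z of coupon_center in the frame of pocket between 0.002 and 0.008 m and angle between the x axis of coupon_center and the x axis of pocket, either way round below 0.12 rad and angle between the z axis of coupon_center and the z axis of pocket, either way round below 0.06 rad and value of joint lever above 1.35 rad and angle between the y axis of index_pin and the y axis of pointer_tip, either way round below 0.07 rad and value of joint leaf above 0.4 rad and velocity of joint leaf between -0.05 and 0.05 rad/s and contact force between the fingers and handle above 1 N); the arm keeps its last pose, push and grip.
It fails at once if the preset pointer is shifted (over 6 mm at its tip) (distance of pointer_tip from where it was at the start of the episode above 0.006 m).
It fails at once if the flat bar is shifted by more than 30 mm (distance of flat_bar from where it was at the start of the episode above 0.03 m).
It fails at once if the pipe off-cut is shifted by more than 30 mm (distance of pipe_ring from where it was at the start of the episode above 0.03 m).
It fails at once if the hex nut is shifted by more than 30 mm (distance of hex_nut from where it was at the start of the episode above 0.03 m).
It also fails if it takes over 59 s, if anything falls off the work surface, if the arm or the gripper's body presses on something with over 40 N, if the wrist force passes 120 N, or if a joint passes its speed limit or range.

## Working session

There is one attempt and no reset: what is moved stays moved. The work goes in short steps, each a Python script; the robot and the scene stay as the last script left them, time stands still between calls to the robot, and variables do not carry over. Pictures are saved under pics/ and viewed, at most 10 in all, crops included, and the job is handed in when it is done.

```bash
mkdir -p pics; ls
python3 - <<'E'
from workcell import bot
import cv2, pickle
for n in ("scene","top"):
    c=bot.read_camera(n); cv2.imwrite(f"pics/{n}0.png",c["pixels"]); pickle.dump(c,open(f"{n}0.pkl","wb"))
    print(n,c["fx"],c["cx"],c["cy"],(-c["R"].T@c["t"]).round(3),c["R"].round(3).tolist())
E
```

```text
pics
scene 435.94539338518723 316.80943634765424 193.86926329068902 [ 1.082 -0.191  0.731] [[0.375, 0.927, -0.011], [0.719, -0.298, -0.629], [-0.586, 0.228, -0.778]]
top 482.20240506955815 313.1671356483356 200.29372293357886 [ 0.413 -0.008  1.173] [[-0.02, -1.0, 0.02], [-0.991, 0.018, -0.132], [0.132, -0.022, -0.991]]
```

View pics/top0.png

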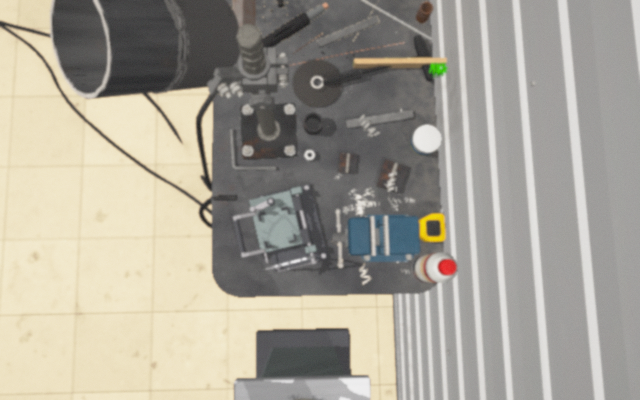

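View pics/scene0.png

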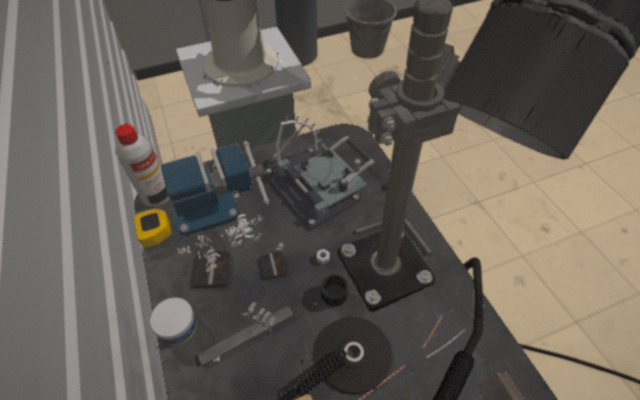

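Top view: fixture around (280,225) with the handle on its left, large coupon at (393,176), small one at (347,161). Scene view: the large coupon is at (210,268) and the fixture at (320,178). Next I'll enlarge crops of both.

Run:
```python
import cv2,numpy as np
t=cv2.imread("pics/top0.png"); s=cv2.imread("pics/scene0.png")
a=cv2.resize(t[145:285,220:420],None,fx=4,fy=4,interpolation=cv2.INTER_CUBIC)
cv2.imwrite("pics/topc.png",np.clip(a*1.4,0,255).astype('uint8'))
a=cv2.resize(s[110:235,250:390],None,fx=4.5,fy=4.5,interpolation=cv2.INTER_CUBIC)
cv2.imwrite("pics/scenec.png",np.clip(a*1.4,0,255).astype('uint8'))
```

```text
(no output)
```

View pics/topc.png

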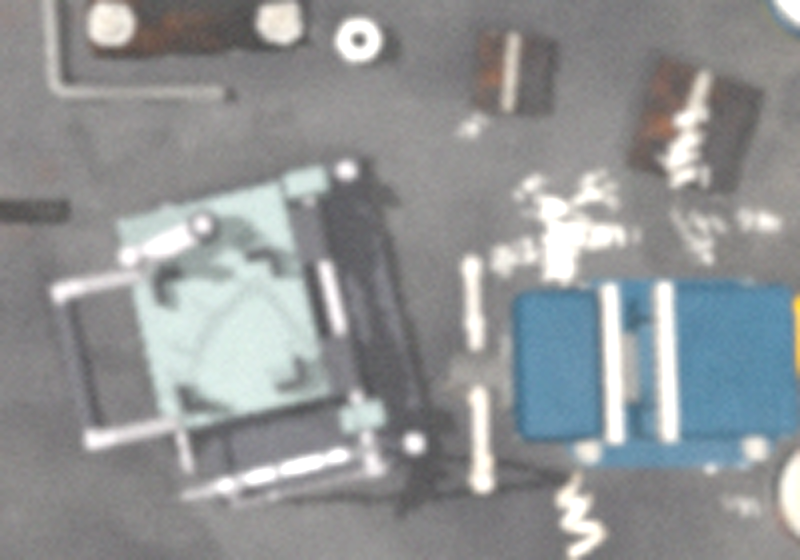

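View pics/scenec.png

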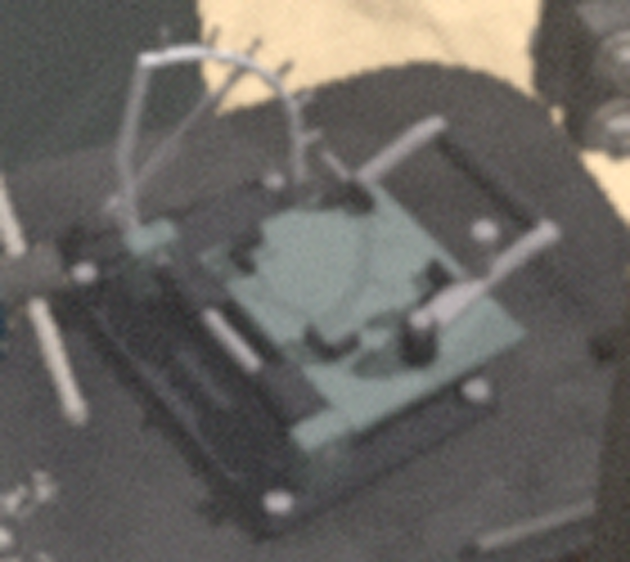

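Crops show the leaf (green) with yaw of about 13°: stops near topc (180,285), (268,262), (200,400), (295,375). The handle ends are (65,295) and (92,438). The lever pivot is (205,222) with the pin end at (128,258), so the lever is at about 0.2 rad. The large coupon is at about (693,125). Now sub-pixel extraction.

```bash
cat > h.py <<'E'
import numpy as np, cv2, pickle
from scipy.optimize import least_squares
from scipy.spatial.transform import Rotation as Ro
def ray(c,uv,z):
    "world point(s) at height z seen at pixel(s) uv"
    uv=np.atleast_2d(uv).astype(float)
    d=np.c_[(uv[:,0]-c["cx"])/c["fx"],(uv[:,1]-c["cy"])/c["fy"],np.ones(len(uv))]@c["R"]
    o=-c["R"].T@c["t"]; return o+d*((z-o[2])/d[:,2:])
def proj(c,X):
    p=np.atleast_2d(X)@c["R"].T+c["t"]; return np.c_[c["fx"]*p[:,0]/p[:,2]+c["cx"],c["fy"]*p[:,1]/p[:,2]+c["cy"]]
def blobs(mask,amin):
    n,l,s,ce=cv2.connectedComponentsWithStats(mask.astype('uint8'))
    return [(l==i,s[i],ce[i]) for i in range(1,n) if s[i][4]>=amin]
def load(n): return pickle.load(open(n+".pkl","rb"))
E
python3 - <<'E'
from h import *
T,S=load("top0"),load("scene0")
for nm,c,box,cb in (("top",T,(245,180,320,265),(370,152,415,200)),("scene",S,(265,125,380,230),(185,245,235,295))):
    im=cv2.GaussianBlur(c["pixels"],(3,3),0).astype(int); b,g,r=im[...,0],im[...,1],im[...,2]
    x0,y0,x1,y1=box; roi=np.zeros(b.shape,bool); roi[y0:y1,x0:x1]=1
    gm=roi&(g-r>12)&(g>60)
    m=max(blobs(gm,50),key=lambda q:q[1][4]); cnt=max(cv2.findContours(m[0].astype('uint8'),0,1)[0],key=cv2.contourArea)
    print(nm,"leaf",m[1],cv2.minAreaRect(cnt), cv2.approxPolyDP(cv2.convexHull(cnt),3,True).reshape(-1,2).tolist())
    hull=cv2.fillConvexPoly(np.zeros(b.shape,np.uint8),cv2.convexHull(cnt),1)>0
    for q in blobs(hull&(g<85),4): print("  dark",q[1],q[2].round(2))
    for th in (60,70):
      x0,y0,x1,y1=cb; roi[:]=0; roi[y0:y1,x0:x1]=1
      print(th,"table med",np.median(im[y0:y1,x0:x1],axis=(0,1)))
      for q in blobs(roi&((r-b>8)|(g<th)),60):
        k=max(cv2.findContours(q[0].astype('uint8'),0,1)[0],key=cv2.contourArea); print("  coup",q[1],cv2.minAreaRect(k))
x=T["pixels"][152:200:2,372:416:2]; print(x[...,1]); print(x[...,2].astype(int)-x[...,0])
E
```

```text
Traceback (most recent call last):
ValueError: max() iterable argument is empty
```

Run:
```python
from h import *
T,S=load("top0"),load("scene0")
print(T["pixels"][226,270:290:4].tolist(),S["pixels"][175,310:330:4].tolist())
for c,pts in((T,[(393,170),(400,180),(385,180),(410,190),(390,205)]),(S,[(200,268),(222,275),(205,285),(180,270),(235,290)])):
    im=cv2.GaussianBlur(c["pixels"],(5,5),0); print([im[v,u].tolist() for u,v in pts])
```

```text
[[160, 162, 150], [154, 158, 146], [165, 169, 157], [167, 172, 160], [164, 167, 158]] [[99, 102, 95], [107, 107, 100], [103, 105, 99], [107, 110, 103], [98, 100, 95]]
[[135, 144, 150], [79, 78, 81], [77, 79, 88], [102, 103, 105], [107, 109, 110]]
[[49, 51, 53], [43, 47, 59], [38, 40, 42], [68, 70, 73], [57, 57, 59]]
```

Run:
```python
from h import *
T,S=load("top0"),load("scene0")
for nm,c,box,cb,gt,dk,ct in (("top",T,(245,180,320,265),(370,152,415,200),110,105,92),("scene",S,(265,125,380,230),(185,245,235,295),75,68,56)):
    im=cv2.GaussianBlur(c["pixels"],(5,5),0).astype(int); b,g,r=im[...,0],im[...,1],im[...,2]
    x0,y0,x1,y1=box; roi=np.zeros(b.shape,bool); roi[y0:y1,x0:x1]=1
    gm=roi&(g-r>=4)&(g>gt)
    m=max(blobs(gm,20),key=lambda q:q[1][4]); cnt=max(cv2.findContours(m[0].astype('uint8'),0,1)[0],key=cv2.contourArea)
    print(nm,"leaf",m[1],cv2.minAreaRect(cnt), cv2.approxPolyDP(cv2.convexHull(cnt),3,True).reshape(-1,2).tolist())
    hull=cv2.fillConvexPoly(np.zeros(b.shape,np.uint8),cv2.convexHull(cnt),1)>0
    g0=c["pixels"][...,1].astype(int)
    for q in blobs(hull&(g0<dk),4): print("  dark",q[1],q[2].round(2))
    for th in (ct-6,ct,ct+4):
      x0,y0,x1,y1=cb; roi[:]=0; roi[y0:y1,x0:x1]=1
      for q in blobs(roi&((r-b>12)|(g<th)),60):
        k=max(cv2.findContours(q[0].astype('uint8'),0,1)[0],key=cv2.contourArea); print(th,"  coup",q[1],cv2.minAreaRect(k),cv2.approxPolyDP(cv2.convexHull(k),3,True).reshape(-1,2).tolist())
    v=np.clip(c["pixels"][cb[1]:cb[3],cb[0]:cb[2]]*(1.3 if nm=="top" else 2.5),0,255).astype('uint8'); v=cv2.resize(v,(400,400),interpolation=cv2.INTER_CUBIC)
    cv2.imwrite(f"pics/_{nm}.png",v)
cv2.imwrite("pics/coup.png",np.hstack([cv2.imread("pics/_top.png"),cv2.imread("pics/_scene.png")]))
```

```text
top leaf [ 249  186   53   66 2092] ((280.5294494628906, 219.11766052246094), (56.75333023071289, 55.29811477661133), 75.96376037597656) [[300, 186], [301, 242], [270, 251], [260, 248], [249, 201]]
  dark [274 187  18   6  26] [282.92 189.85]
  dark [267 193   6   2   7] [269.57 193.57]
  dark [292 193  10  44 202] [297.89 208.93]
  dark [270 200   5   7  16] [272.44 203.56]
  dark [282 207   9   7  25] [286.24 209.12]
  dark [258 210   8  11  46] [261.   214.33]
  dark [291 235   6   7  21] [294.33 238.76]
  dark [265 242   9   6  29] [267.83 245.17]
  dark [274 249   7   2   7] [277.   249.43]
86   coup [377 157  34  36 664] ((391.949951171875, 175.64999389648438), (31.30654525756836, 30.35786247253418), 18.434947967529297) [[383, 157], [410, 168], [402, 192], [377, 185]]
92   coup [370 152  42  43 898] ((386.197998046875, 173.34072875976562), (47.23349380493164, 32.80208969116211), 24.623563766479492) [[370, 152], [379, 152], [411, 168], [402, 193], [376, 185]]
96   coup [ 370  152   42   45 1108] ((390.5, 174.0), (44.0, 41.0), 90.0) [[370, 152], [389, 152], [411, 167], [401, 196], [384, 195], [376, 186]]
scene leaf [ 301  153   47   36 1045] ((324.26922607421875, 170.34613037109375), (37.99696350097656, 40.21576690673828), 33.690067291259766) [[347, 165], [335, 188], [315, 188], [301, 173], [315, 156], [334, 153]]
  dark [321 153  12   4  27] [327.93 154.85]
  dark [302 162   6   9  20] [304.85 166.8 ]
  dark [344 168   3   4   6] [345.17 169.67]
  dark [317 183  13   6  42] [322.62 186.21]
50   coup [191 252  39  37 765] ((210.0, 270.0), (36.0, 38.0), 90.0) [[228, 254], [226, 287], [191, 286], [196, 260], [220, 252]]
56   coup [ 190  251   44   40 1127] ((211.5, 270.5), (39.0, 43.0), 90.0) [[229, 253], [233, 281], [230, 289], [190, 288], [195, 257], [219, 251]]
60   coup [ 189  246   46   49 1370] ((211.5, 270.0), (48.0, 45.0), 90.0) [[195, 255], [216, 246], [228, 251], [234, 294], [190, 289]]
```

View pics/coup.png

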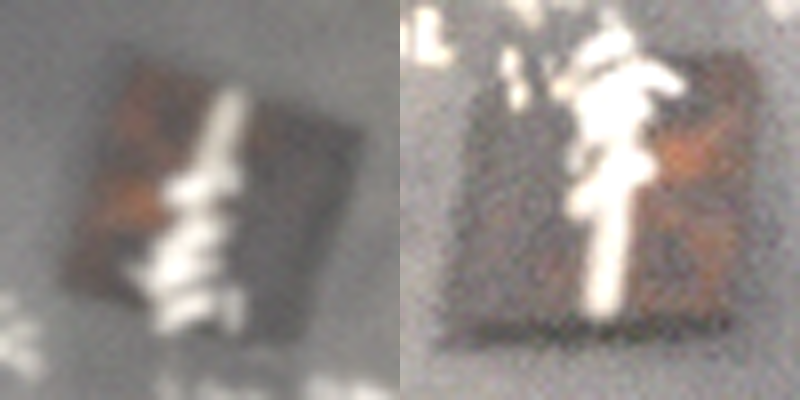

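The top crop shows the coupon corners at crop (140,62), (362,130), (290,345), (62,290); scene crop agrees. Now I'll fit the fixture pose, lever, pointer and coupon from these.

Run:
```python
from h import *
T,S=load("top0"),load("scene0")
t=lambda P:(np.array(P,float)+.5)/4-.5+[220,145]
s=lambda P:(np.array(P,float)+.5)/4.5-.5+[250,110]
cp=np.array([(140,62),(362,130),(290,345),(62,290)])/[400/45,400/48]-.5+[370,152]
cs=np.array([(478,85),(755,55),(730,320),(440,340)])-[400,0]; cs=cs/8.0-.5+[185,245]
for c,p,n in((T,cp,"top"),(S,cs,"scene")):
    w=ray(c,p,0.010)[:,:2]; print(n,"coupon",w.mean(0).round(4),[np.linalg.norm(w[i]-w[i-1]).round(4) for i in range(4)],
      [np.degrees(np.arctan2(*(w[i]-w[j])[::-1])).round(1) for i,j in((0,3),(1,2),(0,1),(3,2))])
# fixture: stops A(+x+y) B(+x-y) C(-x-y) D(-x+y), handle +x,-x
obsT=np.r_[t([(180,285),(268,262),(295,375),(200,400),(57,292),(88,440),(205,222),(128,258)])]
obsS=np.r_[s([(435,275),(330,340),(245,245),(350,195),(550,232),(437,122),(420,320),(485,232)])]
def model(p):
    x,y,yaw,a,b,c,lv=p
    L=np.array([(a,b,5),(a,-b,5),(-a,-b,5),(-a,b,5),(c,90,11),(-c,90,11),(62,0,19),(62-45*np.sin(lv),45*np.cos(lv),48)])*1e-3
    return L@Ro.from_euler('z',yaw).as_matrix().T+[x,y,.034]
for use in("both","top","scene"):
    f=lambda p:np.r_[(proj(T,model(p))-obsT).ravel()*(use!="scene"),(proj(S,model(p))-obsS).ravel()*(use!="top")]
    r=least_squares(f,[.37,.07,.22,35,30,45,.2],x_scale=[.01,.01,.1,5,5,5,.1],loss='soft_l1'); print(use,r.x.round(4)); 
    if use=="both": R=r.x; print(f(R).reshape(-1,2).round(1).tolist())
pickle.dump(R[:3],open("fix.pkl","wb"))
# pointer: rays onto plane x_leaf=-100
Rm=Ro.from_euler('z',R[2]).as_matrix(); H=np.array([R[0],R[1],.03])+Rm@[-.1,-.065,0]
o=-S["R"].T@S["t"]
for n,P in(("pointer",[(160,167),(190,130),(220,94),(250,55)]),("ticks",[(315,135),(305,98),(288,68),(255,45),(212,35),(165,35)])):
    for q in s(P):
        d=np.array([(q[0]-S["cx"])/S["fx"],(q[1]-S["cy"])/S["fy"],1])@S["R"]; n_=Rm[:,0]
        X=Rm.T@(o+d*((H-o)@n_)/(d@n_)-H); print(n,X.round(4),np.arctan2(X[2],X[1]).round(3))
print("pole",ray(T,[[268,128]],0.02).round(3))
```

```text
top coupon [ 0.6235 -0.2327] [np.float64(0.0722), np.float64(0.0646), np.float64(0.0679), np.float64(0.0647)] [np.float64(-19.7), np.float64(-19.7), np.float64(70.6), np.float64(74.4)]
scene coupon [ 0.6304 -0.2328] [np.float64(0.067), np.float64(0.0659), np.float64(0.0703), np.float64(0.0656)] [np.float64(160.7), np.float64(160.6), np.float64(-105.1), np.float64(-107.9)]
both [ 0.5016  0.0545  0.2156 34.6592 30.4709 44.8309  0.2364]
[[-4.1, -0.1], [-0.9, -0.3], [-1.0, -0.0], [-2.6, -0.2], [0.6, -0.5], [1.1, -0.0], [-0.7, 0.7], [-0.1, -1.1], [-0.3, 1.0], [-0.5, -0.9], [0.1, 0.1], [-0.2, -0.4], [-0.7, -0.2], [-0.6, 0.5], [-0.6, 1.0], [-0.4, -1.2]]
top [ 0.5014  0.052   0.2217 34.4866 28.2959 44.3207  0.2613]
scene [ 0.5018  0.0551  0.2158 34.8293 30.8171 45.5611  0.2057]
pointer [-0.      0.0271  0.0128] 0.442
pointer [0.     0.0456 0.0278] 0.547
pointer [0.     0.0639 0.042 ] 0.581
pointer [0.     0.0821 0.0579] 0.614
ticks [ 0.      0.12   -0.0167] -0.139
ticks [-0.      0.114   0.0126] 0.11
ticks [0.     0.1041 0.0381] 0.351
ticks [0.     0.0852 0.0627] 0.634
ticks [0.     0.0614 0.081 ] 0.922
ticks [-0.      0.0362  0.0936] 1.202
pole [[0.747 0.074 0.02 ]]
```

```bash
cat >> h.py <<'E'
def down(yaw): return (Ro.from_euler('z',yaw)*Ro.from_euler('x',np.pi)).as_rotvec()
E
python3 - <<'E'
from h import *
from workcell import bot
print(bot.current_tool_rot(), Ro.from_rotvec(bot.current_tool_rot()).as_matrix()[:2,1].round(2))
for p,y in(((.42,.12,.25),0),((.626,-.2327,.003),-.34),((.5016,.0545,.05),.2156)):
    for k in(0,np.pi): print(p,k,np.round(bot.inverse_kinematics(p,down(y+k)),2))
E
```

```text
[-4.42568577e-01 -3.10970857e+00  2.49923125e-03] [0.28 0.96]
(0.42, 0.12, 0.25) 0 [ 0.   -0.24  1.91 -0.    1.47  1.57]
(0.42, 0.12, 0.25) 3.141592653589793 [ 0.   -0.24  1.91  0.    1.47 -1.57]
(0.626, -0.2327, 0.003) 0 [-0.54  0.61  1.45  0.    1.08  1.37]
(0.626, -0.2327, 0.003) 3.141592653589793 [-0.54  0.61  1.45 -0.    1.08 -1.77]
(0.5016, 0.0545, 0.05) 0 [-0.13  0.18  1.93 -0.    1.04  1.22]
(0.5016, 0.0545, 0.05) 3.141592653589793 [-0.13  0.18  1.93  0.    1.04 -1.92]
```

Run:
```python
from h import *
from workcell import bot
bot.goto((.40,.12,.26),down(0))
bot.goto((.626,-.2327,.16),down(-.34))
bot.line_to((.626,-.2327,.003),max_speed=.12)
print(bot.current_contact_force().round(2))
bot.set_gripper(0,25); print(bot.current_opening(),bot.current_grip_force())
bot.line_to((.626,-.2327,.17)); print(bot.current_opening(),bot.current_grip_force(),bot.current_contact_force(),bot.current_clock())
for n in("scene","top"):
    c=bot.read_camera(n); pickle.dump(c,open(n+"1.pkl","wb"))
c=load("scene1"); u,v=proj(c,[.626,-.2327,.17])[0].astype(int); print(u,v)
a=c["pixels"][v-40:v+35,u-50:u+50]; cv2.imwrite("pics/held.png",np.clip(cv2.resize(a,None,fx=8,fy=8,interpolation=cv2.INTER_CUBIC)*1.6,0,255).astype('uint8'))
```

```text
[-0.36 -0.11 -0.41]
0.6471908620033914 25.000319480895996
0.6488081117829159 24.998915791511536 [-0.14059507 -0.09666383 -2.85720156] 6.7917
188 217
```

View pics/held.png

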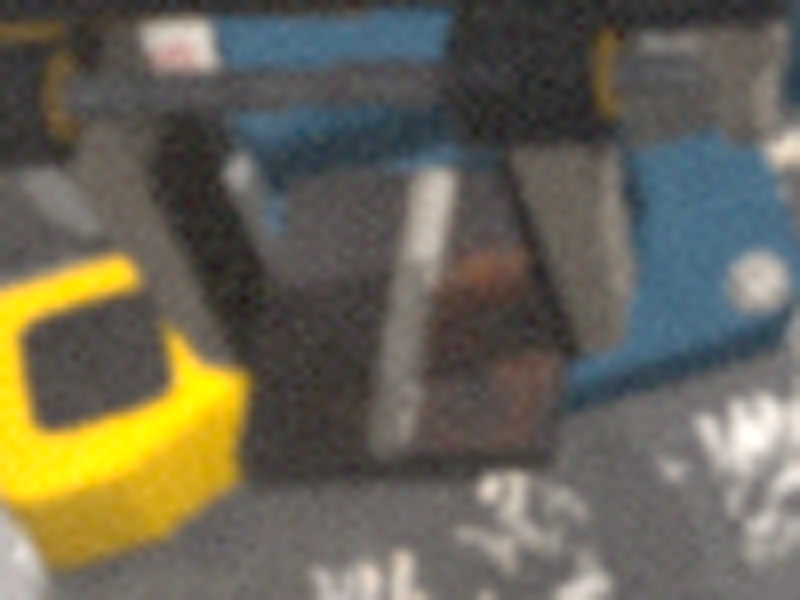

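The coupon is held (59.7 mm opening), its top face at crop back edge (290,178)-(505,165), front edge (240,455)-(555,440).

Run:
```python
from h import *
S=load("scene1"); u,v=188,217
f=lambda P:(np.array(P,float)+.5)/8-.5+[u-50,v-40]
R=Ro.from_euler('z',-.34).as_matrix()
for z,P in((.177,[(290,178),(505,165),(555,440),(240,455)]),(.178,[(437,170),(393,452)])):
    w=(ray(S,f(P),z)-[.626,-.2327,z])@R; print(w.round(4)[:,:2].tolist(),w.mean(0).round(4))
```

```text
[[-0.033, -0.0272], [-0.0341, 0.0161], [0.0342, 0.0341], [0.0346, -0.0258]] [ 0.0004 -0.0007  0.    ]
[[-0.0327, 0.0028], [0.0361, 0.0037]] [ 0.0017  0.0032 -0.    ]
```

Run:
```python
from h import *
from workcell import bot
T,S=load("top0"),load("scene0")
t=lambda P:(np.array(P,float)+.5)/4-.5+[220,145]
s=lambda P:(np.array(P,float)+.5)/4.5-.5+[250,110]
obsT=np.r_[[(261,214.3),(286.2,209.1),(294.3,238.8),(267.8,245.2)],t([(57,292),(88,440),(205,222),(128,258)])]
obsS=np.r_[s([(435,275),(330,340),(245,245),(350,195),(550,232),(437,122),(420,320),(485,232)])]
def model(p):
    x,y,yaw,a,b,c,lv=p
    L=np.array([(a,b,5),(a,-b,5),(-a,-b,5),(-a,b,5),(c,90,11),(-c,90,11),(62,0,19),(62-45*np.sin(lv),45*np.cos(lv),48)])*1e-3
    return L@Ro.from_euler('z',yaw).as_matrix().T+[x,y,.034]
for use in("top","scene","both"):
    f=lambda p:np.r_[(proj(T,model(p))-obsT).ravel()*(use!="scene"),(proj(S,model(p))-obsS).ravel()*(use!="top")]
    r=least_squares(f,[.5,.05,.22,35,30,45,.2],x_scale=[.01,.01,.1,5,5,5,.1],loss='soft_l1'); print(use,r.x.round(4)); R=r.x
print(f(R).reshape(-1,2).round(1).tolist())
pickle.dump(R,open("fix.pkl","wb"))
Rm=Ro.from_euler('z',R[2]).as_matrix(); P=np.r_[R[:2],0]+Rm@[-.001,0,0]
bot.goto(P+[0,0,.16],down(R[2]))
bot.line_to(P+[0,0,.062],max_speed=.12); F0=bot.current_contact_force()
c=bot.read_camera("scene"); pickle.dump(c,open("scene2.pkl","wb"))
u,v=proj(c,P+[0,0,.05])[0].astype(int); print(u,v)
a=c["pixels"][v-37:v+37,u-50:u+50]; cv2.imwrite("pics/over.png",np.clip(cv2.resize(a,None,fx=8,fy=8,interpolation=cv2.INTER_CUBIC)*1.8,0,255).astype('uint8'))
print(bot.current_clock(),F0)
```

```text
top [ 0.502   0.0535  0.2198 36.7558 30.9172 44.2908  0.2842]
scene [ 0.5018  0.0551  0.2158 34.8293 30.8171 45.5611  0.2057]
both [ 0.502   0.0546  0.2158 35.9026 30.7573 44.8448  0.2438]
[[-0.8, 0.8], [-0.6, 0.0], [-1.7, -0.1], [-0.8, -0.4], [0.5, -0.6], [1.1, -0.1], [-0.8, 0.6], [-0.1, -1.1], [0.3, 1.4], [-0.1, -0.3], [-0.2, -0.1], [-0.3, -0.7], [-0.5, -0.1], [-0.5, 0.6], [-0.5, 1.1], [-0.4, -1.2]]
324 164
9.1 [-0.5946426   0.74170324 -3.00868834]
```

View pics/over.png

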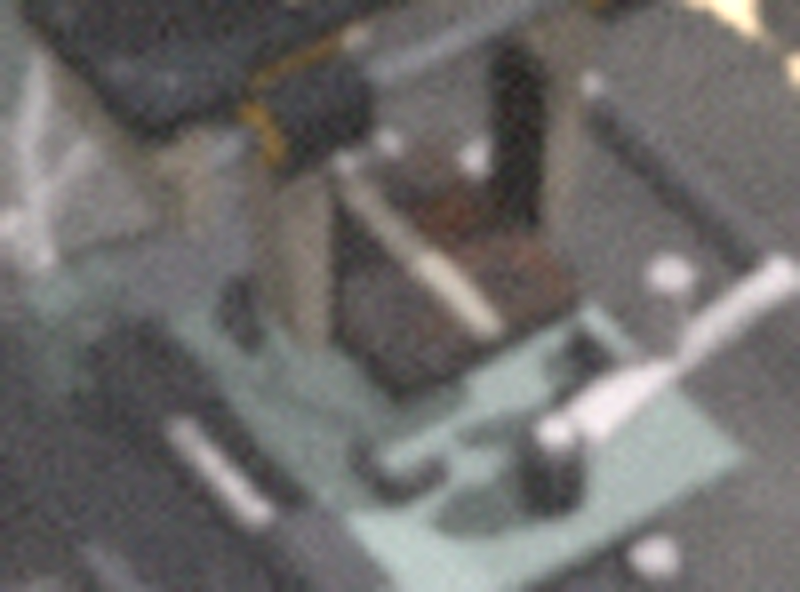

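The held coupon hovers over the pocket, its +x corner at (400,390) and stops B (395,475) and A (580,350) in line. Descending with force checks.

Run:
```python
from h import *
from workcell import bot
R=load("fix"); Rm=Ro.from_euler('z',R[2]).as_matrix(); P=np.r_[R[:2],0]+Rm@[-.001,0,0]
f0=bot.current_contact_force()
for z in(.050,.046,.043,.041,.039,.0375,.037):
    bot.line_to(P+[0,0,z],max_speed=.05); f=bot.current_contact_force()-f0; print(z,(Rm.T@f).round(1))
    if abs(f).max()>12: break
print(bot.current_clock())
```

```text
0.05 [-1.8 -1.3  1.2]
0.046 [-1.  -0.7 -0.3]
0.043 [-1.2  0.2  0.4]
0.041 [-1.8 -0.9 -0.4]
0.039 [-1.3 -1.7 -0.3]
0.0375 [-1.  -1.5 -0.6]
0.037 [-2.  -0.2  1.2]
10.9917
```

Run:
```python
from h import *
from workcell import bot
R=load("fix"); Rm=Ro.from_euler('z',R[2]).as_matrix(); P=np.r_[R[:2],0]
bot.set_gripper(.85,25); bot.hold(.3)
bot.line_to(P+[0,0,.16])
# stand off to the robot side / left for a clear view
bot.goto((.36,.14,.22),down(R[2]))
for n in("scene","top"):
    c=bot.read_camera(n); pickle.dump(c,open(n+"3.pkl","wb"))
S,T=load("scene3"),load("top3")
a=cv2.resize(S["pixels"][115:215,270:380],None,fx=6,fy=6,interpolation=cv2.INTER_CUBIC)[:,:]
a=np.clip(a*1.7,0,255).astype('uint8'); cv2.imwrite("pics/seated.png",a); print(bot.current_clock())
```

```text
13.55
```

View pics/seated.png

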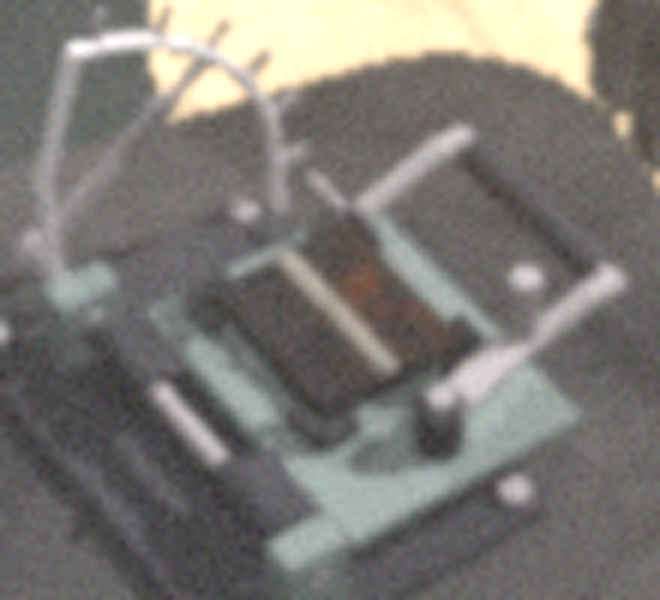

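The coupon sits in the pocket between all four stops with the bead at (340,310). The lever is still open: hub (440,420), pin top (525,278). Next I pinch the pin and swing it.

Run:
```python
from h import *
from workcell import bot
R=load("fix"); yaw,lv=R[2],R[6]; Rm=Ro.from_euler('z',yaw).as_matrix(); P=np.r_[R[:2],.034]
pin=lambda a,z:P+Rm@[.062-.045*np.sin(a),.045*np.cos(a),z]
rot=lambda a:down(yaw+a-np.pi/2+np.pi)
print([np.round(bot.inverse_kinematics(pin(a,.027),rot(a)),2) for a in(lv,1.57)])
bot.set_gripper(.5,8)
bot.goto(pin(lv,.10),rot(lv)); f0=bot.current_contact_force()
bot.line_to(pin(lv,.027),max_speed=.1); print("down",(bot.current_contact_force()-f0).round(1))
bot.set_gripper(0,8); print("open mm",bot.current_opening()*92,bot.current_grip_force(),bot.current_clock())
if 8<bot.current_opening()*92<17:
    f0=bot.current_contact_force()
    for a in np.linspace(lv,1.57,9)[1:].tolist()+[1.63]:
        bot.line_to(pin(a,.027),rot(a),max_speed=.08)
        print(round(a,2),(Rm.T@(bot.current_contact_force()-f0)).round(1),round(bot.current_opening()*92,1))
print(bot.current_clock())
```

```text
[array([-0.02,  0.27,  1.79,  0.  ,  1.08, -0.48]), array([-0.12,  0.2 ,  1.88,  0.  ,  1.07, -1.91])]
down [-0.1  0.2 -0.2]
open mm 11.829286823589298 8.000039756298065 17.3333
0.41 [-0.9 -0.   0.5] 11.4
0.58 [-0.4 -0.3  0.4] 11.5
0.74 [-0.9 -0.8  1.4] 11.6
0.91 [-0.3  0.1  1.6] 12.0
1.07 [-1.   0.4  2. ] 11.4
1.24 [-1.9 -0.4  3.2] 11.6
1.4 [-2.8  0.1  3.5] 11.7
1.57 [-3.  -0.4  3.5] 11.5
1.63 [-3.9  3.5  5. ] 11.7
20.1167
```

```bash
cat >> h.py <<'E'
def hpos(R,th):
    "world position of the sleeve's middle at leaf angle th"
    Rm=Ro.from_euler('z',R[2]).as_matrix()
    return np.r_[R[:2],.030]+Rm@[0,-.065+.155*np.cos(th)-.015*np.sin(th),.155*np.sin(th)+.015*np.cos(th)]
E
python3 - <<'E'
from h import *
from workcell import bot
R=load("fix"); rot=down(R[2]+np.pi); Rm=Ro.from_euler('z',R[2]).as_matrix()
bot.set_gripper(.45,8); p=bot.current_ee_pos(); bot.line_to(p+np.array([0,0,.06]))
d=np.array([0,0,-.019]); h=hpos(R,0)+d
bot.set_gripper(.28,25)
bot.goto(h+[0,0,.07],rot); f0=bot.current_contact_force()
bot.line_to(h,max_speed=.1); print("down",(bot.current_contact_force()-f0).round(1),bot.current_opening())
bot.set_gripper(0,25); print("mm",bot.current_opening()*92,bot.current_grip_force())
if 10<bot.current_opening()*92<19:
    for th in np.linspace(0,.69,13)[1:]:
        bot.line_to(hpos(R,th)+d,max_speed=.08); f=(Rm.T@(bot.current_contact_force()-f0)).round(1)
        if abs(f).max()>25: print("stop",th,f); break
    print(th,f,bot.current_opening()*92,bot.current_grip_force())
print(bot.current_clock())
for n in("scene","top"):
    c=bot.read_camera(n); pickle.dump(c,open(n+"4.pkl","wb"))
S=load("scene4"); H=np.r_[R[:2],.03]+Rm@[0,-.065,0]
k=9; x0,y0=262,105; a=np.clip(cv2.resize(S["pixels"][y0:y0+66,x0:x0+88],None,fx=k,fy=k,interpolation=cv2.INTER_CUBIC)*1.7,0,255).astype('uint8')
L=lambda X:tuple(int(q) for q in ((proj(S,H+Rm@X)[0]+.5-[x0,y0])*k))
cv2.circle(a,L([-.1,0,0]),3,(0,0,255),-1)
for t in(.5,.6,.7,.8,.9): cv2.circle(a,L([-.1,.1*np.cos(t),.1*np.sin(t)]),2,(0,255,0) if t!=.7 else (0,0,255),-1)
for x in(-.07,-.09): cv2.circle(a,L([x,.106*np.cos(.69),.106*np.sin(.69)]),2,(255,0,255),-1)
cv2.imwrite("pics/raised.png",a)
E
```

```text
down [-1.  -0.6 -0.1] 0.2785963178948514
mm 13.277341579500373 24.997442364692688
0.69 [ 5.1 -3.6 -6.7] 13.40864942026827 24.997001588344574
26.4583
```

View pics/raised.png

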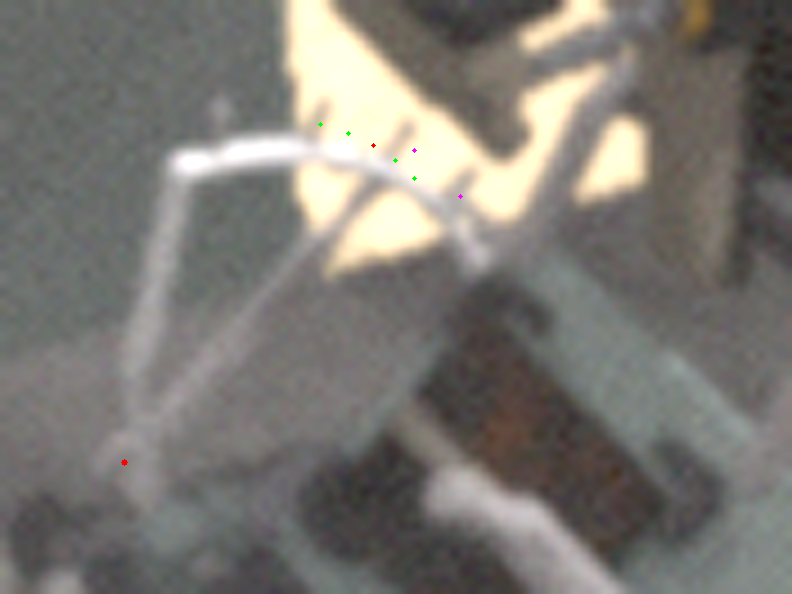

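Leaf raised to about 0.69. The pointer runs from (150,425) to about (395,160), with the hub at (120,455); its angle needs a precise line fit. I'll take ridge pixels on the pointer and cast them onto its plane.

Run:
```python
from h import *
R=load("fix"); Rm=Ro.from_euler('z',R[2]).as_matrix(); H=np.r_[R[:2],.03]+Rm@[0,-.065,0]
S=load("scene4"); im=np.mean([load(n)["pixels"].astype(float).mean(2) for n in("scene0","scene3","scene4")],0)
pts=[]
for v in range(136,150):
    uc=262+(150+(425-(v-105+.5)*9)/1.073)/9-.5
    us=np.arange(int(round(uc))-5,int(round(uc))+6); p=im[v,us]-np.median(im[v,us])
    k=np.argmax(np.where(abs(us-uc)<3.1,p,-99)); w=np.clip(p[max(k-1,0):k+2],0,None); pts.append((us[max(k-1,0):k+2]@w/w.sum(),v,p[k]))
pts=np.array(pts); print(pts.round(1).tolist())
o=-S["R"].T@S["t"]; n=Rm[:,0]
for xp in(-.1,-.095,-.09,-.087):
    d=np.c_[(pts[:,0]-S["cx"])/S["fx"],(pts[:,1]-S["cy"])/S["fy"],np.ones(len(pts))]@S["R"]
    X=(o+d*(((H+xp*n-o)@n)/(d@n))[:,None]-H)@Rm
    vx,vy,a,b=cv2.fitLine(X[:,1:].astype(np.float32),cv2.DIST_HUBER,0,1e-4,1e-4).ravel()
    print(xp,"slope angle",np.arctan(vy/vx).round(3),"z at y=0",(b-a*vy/vx).round(4),"radial angles",np.arctan2(X[:,2],X[:,1]).round(2).tolist(),X[-1,1:].round(3))
```

```text
[[291.9, 136.0, 10.8], [290.9, 137.0, 10.4], [290.0, 138.0, 12.8], [289.1, 139.0, 13.1], [288.1, 140.0, 12.3], [287.2, 141.0, 8.6], [286.3, 142.0, 8.4], [285.3, 143.0, 5.4], [285.0, 144.0, 9.1], [284.7, 145.0, 11.9], [283.1, 146.0, 12.0], [282.2, 147.0, 9.3], [281.5, 148.0, 6.7], [280.8, 149.0, 5.6]]
-0.1 slope angle 0.637 z at y=0 0.0021 radial angles [0.65, 0.66, 0.67, 0.67, 0.68, 0.69, 0.69, 0.71, 0.68, 0.63, 0.7, 0.71, 0.7, 0.69] [0.015 0.013]
-0.095 slope angle 0.637 z at y=0 0.0096 radial angles [0.76, 0.77, 0.78, 0.79, 0.81, 0.82, 0.83, 0.86, 0.84, 0.81, 0.89, 0.92, 0.94, 0.96] [0.013 0.018]
-0.09 slope angle 0.637 z at y=0 0.017 radial angles [0.85, 0.87, 0.88, 0.9, 0.92, 0.94, 0.96, 1.0, 0.98, 0.96, 1.05, 1.1, 1.13, 1.17] [0.01  0.024]
-0.087 slope angle 0.637 z at y=0 0.0215 radial angles [0.91, 0.92, 0.94, 0.96, 0.98, 1.01, 1.03, 1.07, 1.06, 1.05, 1.14, 1.18, 1.22, 1.26] [0.009 0.027]
```

The slope fit and the lines through the hinge agree on a pointer angle of about 0.645 rad. I'll lower the leaf to that and check.

Run:
```python
from h import *
from workcell import bot
R=load("fix"); d=np.array([0,0,-.019])
for th in(.668,.645): bot.line_to(hpos(R,th)+d,max_speed=.04)
bot.hold(.6)
print(bot.current_ee_pos()-hpos(R,.645)-d,bot.current_opening()*92,bot.current_grip_force(),bot.current_contact_force().round(1),bot.current_clock())
c=bot.read_camera("scene"); pickle.dump(c,open("scene5.pkl","wb"))
cv2.imwrite("pics/final.png",np.clip(cv2.resize(c["pixels"][100:200,260:380],None,fx=6,fy=6,interpolation=cv2.INTER_CUBIC)*1.7,0,255).astype('uint8'))
```

```text
[ 0.00093251 -0.00016417 -0.00025838] 13.031320217087266 24.996936321258545 [ 5.4 -2.4 -8.1] 27.6583
```

View pics/final.png

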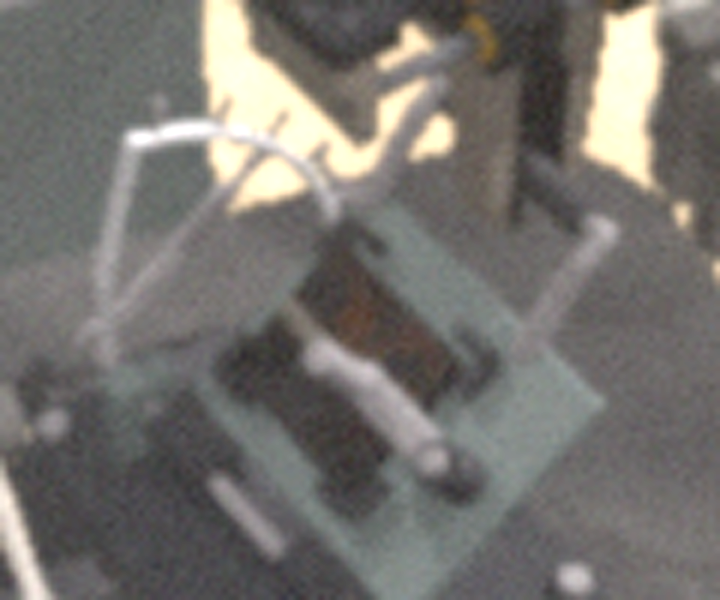

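The coupon is seated, the lever lies shut over it, and the gripper holds the handle. As an independent check, compare the slope of the leaf's +x edge ((390,600)-(605,400)) with projections.

Run:
```python
from h import *
R=load("fix"); Rm=Ro.from_euler('z',R[2]).as_matrix(); H=np.r_[R[:2],.03]+Rm@[0,-.065,0]; S=load("scene5")
def L(x,y,z,t): return H+Rm@[x,y*np.cos(t)-z*np.sin(t),y*np.sin(t)+z*np.cos(t)]
px=lambda *a:((proj(S,L(*a))[0]+.5-[260,100])*6).round(0)
for t in(.55,.6,.645,.7,.75): print(t,"corner+x",px(.079,.115,.004,t),px(.079,.03,.004,t),"corner-x",px(-.051,.115,.004,t),"pin pivot",px(.062,0+.065,.023,t),"lever pin top",px(.017,.065,.052,t),"ptr .03/.06/.1",px(-.1,.03,0,t),px(-.1,.06,0,t),px(-.1,.1,0,t))
```

```text
0.55 corner+x [609. 405.] [427. 588.] corner-x [383. 184.] pin pivot [448. 462.] lever pin top [332. 348.] ptr .03/.06/.1 [151. 280.] [207. 221.] [282. 143.]
0.6 corner+x [602. 400.] [425. 587.] corner-x [375. 177.] pin pivot [441. 461.] lever pin top [322. 350.] ptr .03/.06/.1 [148. 279.] [203. 218.] [276. 137.]
0.645 corner+x [595. 395.] [423. 586.] corner-x [368. 172.] pin pivot [435. 461.] lever pin top [313. 352.] ptr .03/.06/.1 [146. 277.] [199. 216.] [269. 132.]
0.7 corner+x [586. 391.] [420. 586.] corner-x [358. 166.] pin pivot [427. 461.] lever pin top [301. 356.] ptr .03/.06/.1 [144. 276.] [194. 213.] [261. 127.]
0.75 corner+x [577. 387.] [417. 586.] corner-x [348. 162.] pin pivot [420. 462.] lever pin top [291. 360.] ptr .03/.06/.1 [141. 275.] [189. 210.] [253. 123.]
```

```bash
python3 -c "
from workcell import bot
print(bot.job_done())"
```

```text
the job is handed in; nothing more can be done
None
```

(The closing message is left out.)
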